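# Cap the sample bottle and index it in front of the light panel

### The job

The cap of the amber bottle on the sliding carriage is not fully on: press it down until it is fully home. Then grip the carriage's blue tab and slide the carriage along its rail, towards the light panel, until you feel the ball click into the notch (red lines in line); stop there without running past it. Leave everything else on the table alone, and finish while still gripping the tab, holding the carriage still at the notch.

Things in the scene. Friction and masses are not known exactly. Their poses are not given: they have to be found in the camera images.
- rail: Grey base plate of the slide, fixed to the table, 150 mm (its x) by 400 mm (its y) by 10 mm, with two steel rods along its y at 20 mm height and low end blocks. Origin on the table, under the middle of its length. Its +y axis is the direction in which the carriage travels from its start towards the notch; z up.
- carriage (a joint): Travel of the aluminium carriage along the rail's +y, in m: 0 to 0.215 between its stops (at 0 its middle is 110 mm to -y of the rail's origin). It starts at 0 to 0.04. Plate 116 mm by 60 mm (along the rail), top 39 mm above the table; with bottle and tab it weighs about 0.5 kg and slides with about 2 to 3 N of drag.
- handle_grip (a point): Point to grip on the blue upright tab that is rigid on the carriage at its robot-side end (75 mm to the rail's -x from the bottle): in the middle of the tab, 14 mm below its top, 75 mm above the table. The tab is 28 mm (rail x) by 12 mm (rail y, the thickness to grip) by 50 mm tall, free on all sides from the carriage's top (39 mm) to its own (89 mm).
- cap (a joint): How far the black cap has been pressed down, in m: 0 is standing 6 mm proud (a white neck band shows under it), 0.006 is fully home on a hard stop. It starts at 0 to 0.002. It moves straight down against about 5 N of friction and stays where it is left.
- cap_top (a point): Middle of the top face of the black cap, 28 mm diameter and 19 mm high, on the amber bottle (33 mm diameter) that is clamped in the carriage. 119 mm above the table with the cap at 0, 113 mm with it fully home.
- pointer (a point): Middle of the short red line on top of the carriage, near the light panel, 40 mm above the table; it marks the sprung ball's place along the rail. The ball rides on a flat strip with one notch 8 mm wide: within 4 mm of it the ball drops 2 mm and draws the carriage to the notch's middle; to leave it takes about 9 N more than the drag.
- mark (a point): Middle of the red line across the top of the light panel, 73 mm above the table. The notch is exactly level with this line (same rail y), 85 to 195 mm from where the carriage starts; it varies. The panel (white, 14 mm by 80 mm along the rail, top 72 mm above the table) stands 82 mm to the +x side of the rail's middle.
- spare_bottle: Bystander: loose amber bottle with a black cap, 33 mm diameter, 85 mm high, standing on the table beyond the rail; origin in the middle of its underside.
- dose_cup: Bystander: loose white plastic dosing cup, 52 mm across, 55 mm high, open upward, beyond the rail; origin in the middle of its underside.
- pen: Bystander: loose pen lying on the table on the robot's side of the rail, 125 mm long (its y) plus a 12 mm point, 10 mm thick; origin under its middle.

How it is judged:
On the way, in this order (a step that is already met when the one before it is completed fails the run):
1. the cap is pressed fully home while the carriage is still near its start (value of joint cap above 0.0045 m and y of pointer in the frame of mark below -0.03 m), for 0.2 s.
2. the carriage is in the notch, with the fingers gripping the blue tab (y of pointer in the frame of mark between -0.002 and 0.002 m and contact force between the fingers and tab above 15 N), for 0.2 s.
At the end, for the whole second after the job is handed in: The cap is home (within 1.5 mm of its stop), the ball is in the notch (carriage pointer within 2 mm of the mark along the rail), the carriage is still (under 5 mm/s), and the fingers still hold the blue tab (more than 15 N of contact in all, as a grip gives) (all of step 2 and velocity of joint carriage between -0.005 and 0.005 m/s and value of joint cap above 0.0045 m); the arm keeps its last pose, push and grip.
It fails at once if the carriage is run more than 10 mm past the notch (y of pointer in the frame of mark above 0.01 m).
It fails at once if the spare bottle, cup or pen is disturbed (moved more than 20 mm) (distance of any of spare_bottle, dose_cup, pen from where it was at the start of the episode above 0.02 m).
It also fails if it takes over 67 s, if anything falls off the work surface, if the arm or the gripper's body presses on something with over 40 N, if the wrist force passes 120 N, or if a joint passes its speed limit or range.

### The arm

A 6-joint arm with a two-finger parallel gripper is mounted at the origin on the work surface. World frame = base frame: x ahead of the robot, y to its left, z up, the work surface at z = 0. Lengths are in m, angles in rad, forces in N, time in s.
With the tool pointing down it reaches from about 0.325 to 0.925 m from the base axis. Payload 3.1 kg.
Tool frame: the origin (TCP) lies midway between the tips of the shut fingers; the grasp point (between the pads) lies 19 mm behind it (env.grasp_offset is the distance from the TCP to the grasp point, in m); z points along the fingers, y is the line along which they close (so a half turn about z gives the same grasp; the last joint's range is limited). The gripper opens to 85 mm and grips with 20 to 120 N. Pads are 22 mm wide; open, the fingers measure 114 mm over their backs; the gripper's body (76 mm by 85 mm) begins 54 mm behind the grasp point. The pads swing forward as they close: fully open they stand 13 mm farther back than shut.
Start: joints at [1.209, 0.217, 1.613, -0, 1.311, -0.112], TCP at [0.154, 0.606, 0.203] pointing down, gripper open.
Joint ranges: [-2.75, 2.75], [-0.78, 2.1], [0.31, 2.55], [-1.13, 4.27], [0.13, 2.63], [-2.58, 2.58]. Speed limits (rad/s): [2.79, 2.79, 3.14, 3.14, 3.14, 3.14].

### API

Orientations are given as [roll, pitch, yaw] about the fixed x, y, z axes, in that order (R = Rz(yaw) Ry(pitch) Rx(roll)).
In Python, from station import env gives the robot as it stands.
- The arm moves only by the shell command python3 -m jog 'ROWS' [OPENING] [FORCE]. ROWS is JSON, a list of rows, each an object with "xyz": the shift along the tool's x, y, z each as a share of 15 cm, from -1 to 1, a list of three; "twist": the turn about the tool's z as a share of 5 degrees, from -1 to 1. In form: [{"xyz": [tx, ty, tz], "twist": twist}, ...]. A call has 1 to 12 rows; each row shifts and turns the commanded pose from where the row before left it, along the tool's axes as they then stand; what a row does not reach is not made up. A row lasts 1/10 s, in which the tool goes at most 50 mm and 8.59 degrees, less where a joint would pass 70% of its speed; a pose out of reach is approached as far as the arm can. A call with a number of a shift or a turn outside -1 to 1 is refused whole. A call with a gripper value outside its range is refused whole. OPENING is the opening, from 0 (shut) to 1 (fully open), set as the call begins (- or left out, the last holds). The fingers move at their own pace and stop on an object; FORCE is the grip in N (left out, the last holds). Time passes only in rows, so rows that do not move let the fingers close. It gives the time, the measured TCP pose, the force, the opening and the grip force at its end, in the units of the state.
- env.get_obs(): the state, without advancing time (a new reading comes with each control period).
- env.grab_frame(name): name is "scene" or "top"; returns a dict with "pixels" (480x640x3 uint8, red, green, blue), "vertical_fov" (degrees; the focal length in pixels is half the picture's height over the tangent of half this angle, whatever the lens; pixels are square), "cx", "cy" (the principal point, pixels), "position" and "attitude" of the camera in the world. Camera axes: x right, y down, z forward; pixel columns grow to the right and rows downward; lengths in m; the calibration is good to about 2 mm. A picture is of the moment at which its call begins. There is no depth.
- env.sign_off(): hands the job in; it is judged then, once.
The state is a dict: "t": time; "q": joint angles; "joint_vel": joint speeds; "effort": joint torques, N m; "ee_pos": TCP position; "tool_rot": TCP orientation; "wrist_force": force on the tool from outside, world axes, zero at the start; "torque": the same for the moment, N m; "finger_gap": finger opening in m; "finger_force": force on a finger pad.
Only numpy, scipy, OpenCV 4.12 (cv2) and the standard library are available. Lean on these libraries where they do the work, as an engineer would, in place of code of your own. Each camera call takes 0.05 s, during which the arm holds its last target. There are 200 camera calls.

## Working session

There is one attempt and no reset: what is moved stays moved. The work goes in short steps, Python scripts to look and compute and a shell command to move; the robot and the scene stay as the last step left them, time stands still between calls to the robot, and variables do not carry over. Pictures are saved under pics/ and viewed, at most 10 in all, crops included, and the job is handed in when it is done.

```bash
ls; mkdir -p pics
python3 - <<'E'
from station import env
import cv2,json
o=env.get_obs(); print({k:o[k] for k in('t','ee_pos','tool_rot','wrist_force','finger_gap')})
for n in('scene','top'):
    f=env.grab_frame(n); cv2.imwrite(f'pics/{n}0.png',f['pixels'][:,:,::-1]); print(n,{k:v for k,v in f.items() if k!='pixels'})
E
```

```text
pics
{'t': 0.0, 'ee_pos': array([0.15414863, 0.60476223, 0.20205413]), 'tool_rot': array([-3.13919024e+00, -2.80335315e-04,  2.89178818e+00]), 'wrist_force': array([-0.99819243, -0.20014206,  0.15067099]), 'finger_gap': 0.0854047748812362}
scene {'vertical_fov': 46.93706391711253, 'cx': 315.0233331641792, 'cy': 245.5651832582804, 'position': array([1.15711192, 0.00721904, 0.59384045]), 'attitude': array([-2.30343236,  0.00700589,  1.51961361])}
top {'vertical_fov': 46.20206740689433, 'cx': 318.9555906697648, 'cy': 242.05957590055465, 'position': array([0.41366113, 0.02416636, 0.92153905]), 'attitude': array([-2.91149316,  0.00418845, -1.42379279])}
```

View pics/scene0.png

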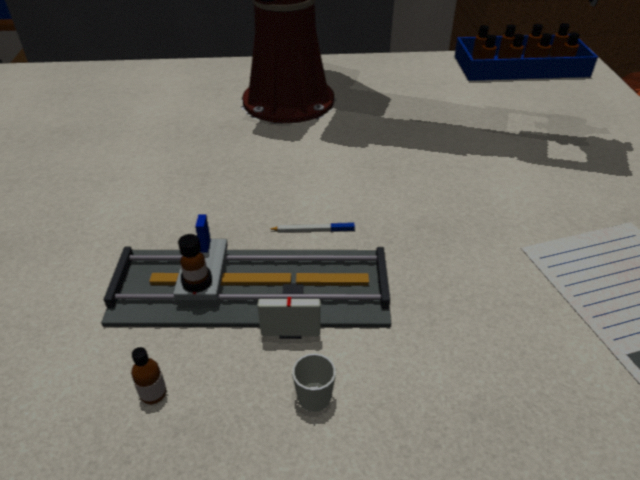

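View pics/top0.png

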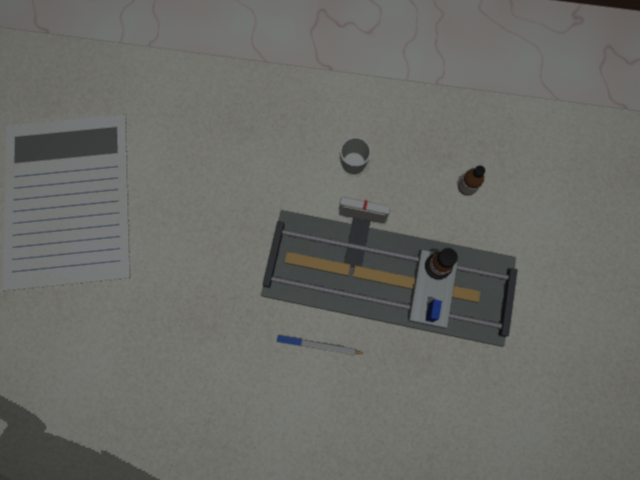

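The scene view shows the cap at about (190,243), the tab at (203,228) and the mark at (289,301). The top view has the cap at (447,257), the tab at (435,308), the mark at (365,205) and the plate corners near (281,211), (517,257), (505,344) and (262,297).

```bash
cat > h.py <<'E'
import numpy as np, cv2
from scipy.spatial.transform import Rotation as R
def ray(f,p):
    fl=240/np.tan(np.radians(f['vertical_fov'])/2)
    d=np.array([(p[0]-f['cx'])/fl,(p[1]-f['cy'])/fl,1.])
    return np.array(f['position']),R.from_euler('xyz',f['attitude']).apply(d)
def plane(f,p,z):
    o,d=ray(f,p); return o+d*(z-o[2])/d[2]
def tri(f1,p1,f2,p2):
    A=np.zeros((3,3));b=np.zeros(3)
    for f,p in((f1,p1),(f2,p2)):
        o,d=ray(f,p);d/=np.linalg.norm(d);M=np.eye(3)-np.outer(d,d);A+=M;b+=M@o
    return np.linalg.solve(A,b)
def comps(m,amin=6):
    n,l,s,c=cv2.connectedComponentsWithStats(m.astype(np.uint8))
    return [(s[i].tolist(),c[i].round(1).tolist()) for i in range(1,n) if s[i,4]>=amin]
def masks(im):
    r,g,b=[im[:,:,i].astype(int) for i in range(3)]
    return dict(red=(r>90)&(r>2*g)&(r>2*b),blue=(b>60)&(b>2*r)&(b>1.8*g),orange=(r>90)&(r>1.5*b)&(g>0.55*r),black=(r<30)&(g<30)&(b<30))
E
python3 - <<'E'
from h import *
from station import env
for n in('scene','top'):
    f=env.grab_frame(n); im=f['pixels']; m=masks(im); np.save(f'pics/{n}.npy',f,allow_pickle=True)
    for k in m:
        for s,c in comps(m[k]):
            if 90<s[0]<530 and 180<s[1]+s[3]<360: print(n,k,s,c)
    x,y,w,h=(150,200,200,150) if n=='scene' else (255,195,270,155)
    k=800//w if n=='scene' else 2.9
    cv2.imwrite(f'pics/{n}_crop.png',cv2.convertScaleAbs(cv2.resize(im[y:y+h,x:x+w,::-1],None,fx=k,fy=k,interpolation=cv2.INTER_CUBIC),alpha=1.6))
f=np.load('pics/top.npy',allow_pickle=True).item()
for p in((281,211),(517,257),(505,344),(262,297)): print(plane(f,p,.01).round(4))
E
```

```text
scene red [287, 297, 4, 9, 32] [288.5, 300.9]
scene blue [196, 215, 10, 12, 97] [200.7, 220.6]
scene blue [331, 223, 23, 5, 82] [342.0, 225.0]
scene orange [271, 227, 6, 3, 12] [273.5, 227.8]
scene orange [149, 273, 30, 9, 222] [163.5, 276.6]
scene orange [222, 273, 69, 9, 608] [256.6, 277.0]
scene orange [296, 273, 73, 9, 654] [331.9, 277.0]
scene black [179, 235, 23, 23, 415] [189.8, 245.8]
scene black [105, 250, 29, 59, 368] [119.4, 282.4]
scene black [375, 260, 7, 33, 61] [378.5, 275.1]
scene black [178, 262, 4, 2, 6] [179.2, 262.5]
scene black [194, 262, 10, 7, 23] [198.5, 265.7]
scene black [182, 270, 29, 22, 331] [197.2, 283.5]
scene black [378, 299, 11, 11, 81] [383.9, 303.7]
scene black [147, 301, 6, 3, 7] [149.6, 301.7]
scene black [177, 300, 46, 9, 215] [199.5, 303.7]
scene black [235, 301, 12, 2, 15] [240.7, 301.4]
scene black [360, 300, 12, 4, 18] [365.5, 301.2]
scene black [104, 324, 155, 3, 315] [182.1, 324.5]
scene black [321, 324, 69, 3, 147] [355.5, 325.2]
scene black [280, 336, 21, 2, 42] [290.0, 336.5]
top red [364, 201, 3, 8, 16] [364.9, 204.5]
top blue [431, 300, 10, 19, 145] [435.5, 309.2]
top orange [285, 252, 65, 23, 666] [317.2, 263.1]
top orange [354, 266, 60, 22, 632] [383.4, 276.7]
top orange [453, 286, 27, 15, 270] [465.8, 293.5]
top orange [356, 351, 6, 3, 14] [358.0, 352.2]
top black [435, 249, 22, 19, 299] [446.3, 257.8]
top black [426, 254, 22, 25, 107] [432.2, 269.5]
top black [507, 269, 3, 6, 13] [508.3, 271.8]
top black [500, 280, 9, 44, 117] [504.1, 301.3]
top black [499, 329, 3, 7, 17] [500.2, 331.9]
[0.6682 0.1304 0.01  ]
[ 0.6468 -0.268   0.01  ]
[ 0.5024 -0.2586  0.01  ]
[0.52   0.1375 0.01  ]
```

View pics/scene_crop.png

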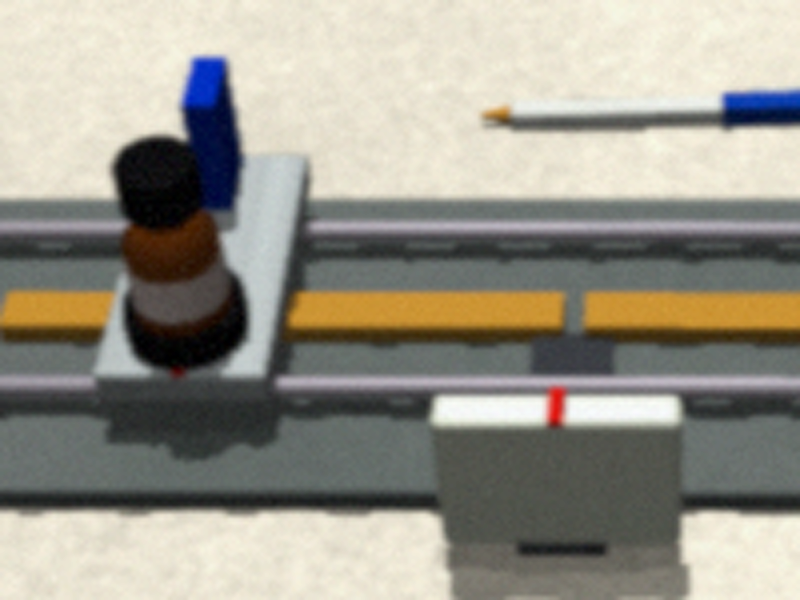

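View pics/top_crop.png

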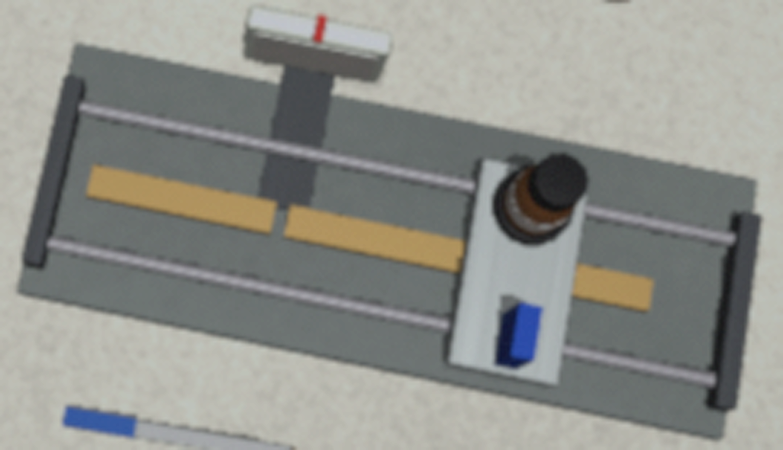

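Run:
```python
from h import *
from station import env
S=np.load('pics/scene.npy',allow_pickle=True).item();T=np.load('pics/top.npy',allow_pickle=True).item()
# rail yaw from orange strip (top z unknown ~ .02) in both views and plate corners
for f,z in((S,.02),(T,.02)):
    ys,xs=np.where(masks(f['pixels'])['orange']&(np.arange(480)[:,None]>245)&(np.arange(480)[:,None]<305))
    P=np.array([plane(f,p,z) for p in zip(xs,ys)])[:,:2]
    v=cv2.fitLine(P.astype(np.float32),cv2.DIST_L2,0,0.01,0.01).ravel(); print('yaw',np.degrees(np.arctan2(-v[0]*np.sign(v[1]),abs(v[1]))),v)
print('cap',plane(S,(188,239.3),.118),plane(T,(448.1,257.1),.118),tri(S,(188,239.3),T,(448.1,257.1)))
print('tab',plane(S,(201.1,220.6),.089),plane(T,(436.6,309.8),.089),tri(S,(201.1,220.6),T,(436.6,309.8)))
print('mark',plane(S,(288.7,300.7),.073),plane(T,(365,204.5),.073))
print('ptr',plane(S,(194.3,292.8),.04))
print('notch',plane(S,(293.6,277),.02),plane(T,(352,269.8),.02))
```

```text
yaw -3.4988232 [ 0.06102804  0.99813604  0.58504784 -0.02483599]
yaw -3.385811 [ 0.05905917  0.9982545   0.5816121  -0.02964459]
cap [ 0.6067128  -0.13412018  0.118     ] [ 0.60447917 -0.13429715  0.118     ] [ 0.60485857 -0.13460459  0.11639818]
tab [ 0.53312677 -0.12873153  0.089     ] [ 0.52971129 -0.13075567  0.089     ] [ 0.52997283 -0.13030274  0.08657529]
mark [ 0.68123157 -0.00549865  0.073     ] [ 0.68033242 -0.00597299  0.073     ]
ptr [ 0.62904322 -0.13534085  0.04      ]
notch [0.58659995 0.00109093 0.02      ] [ 0.58399476 -0.00112865  0.02      ]
```

```bash
python3 -m jog '[{"xyz":[0,0,0],"twist":-1},{"xyz":[0,0,0],"twist":-1},{"xyz":[0,0,0],"twist":-0.18},{"xyz":[-0.16,-0.237,0],"twist":0},{"xyz":[-0.16,-0.237,0],"twist":0},{"xyz":[-0.16,-0.237,0],"twist":0},{"xyz":[-0.16,-0.237,0],"twist":0},{"xyz":[-0.16,-0.237,0],"twist":0},{"xyz":[-0.16,-0.237,0],"twist":0},{"xyz":[-0.16,-0.237,0],"twist":0},{"xyz":[-0.16,-0.237,0],"twist":0},{"xyz":[-0.16,-0.237,0],"twist":0}]' 0 40
```

```text
t: 1.4
ee_pos: [0.3516, 0.2718, 0.2035]
tool_rot: [3.141, 0.001, 3.081]
wrist_force: [0.1, -0.1, -0.0]
finger_gap: -0.0002
finger_force: 0.0
```

```bash
python3 -m jog '[{"xyz":[-0.16,-0.237,0],"twist":0},{"xyz":[-0.16,-0.237,0],"twist":0},{"xyz":[-0.16,-0.237,0],"twist":0},{"xyz":[-0.16,-0.237,0],"twist":0},{"xyz":[-0.16,-0.237,0],"twist":0},{"xyz":[-0.16,-0.237,0],"twist":0},{"xyz":[-0.16,-0.237,0],"twist":0},{"xyz":[-0.16,-0.237,0],"twist":0},{"xyz":[0,0,0],"twist":0},{"xyz":[0,0,0],"twist":0},{"xyz":[0,0,0],"twist":0}]'
```

```text
t: 2.5
ee_pos: [0.5251, -0.0212, 0.2031]
tool_rot: [3.141, -0.001, 3.082]
wrist_force: [-0.0, -0.2, 0.1]
finger_gap: 0.0003
finger_force: 0.0
```

```bash
python3 -m jog '[{"xyz":[-0.144,-0.18,0],"twist":0},{"xyz":[-0.144,-0.18,0],"twist":0},{"xyz":[-0.144,-0.18,0],"twist":0},{"xyz":[-0.144,-0.18,0],"twist":0},{"xyz":[0,0,0],"twist":0},{"xyz":[0,0,0.15],"twist":0},{"xyz":[0,0,0.15],"twist":0},{"xyz":[0,0,0.1],"twist":0},{"xyz":[0,0,0],"twist":0},{"xyz":[0,0,0],"twist":0}]'
python3 - <<'E'
from h import *
from station import env
a=env.grab_frame('scene')['pixels'][150:350,100:360,::-1]; b=env.grab_frame('top')['pixels'][190:390,330:550,::-1]
cv2.imwrite('pics/c1.png',cv2.convertScaleAbs(np.hstack([cv2.resize(a,(400,400)),cv2.resize(b,(400,400))]),alpha=1.6))
E
```

```text
t: 3.5
ee_pos: [0.6054, -0.1339, 0.1436]
tool_rot: [3.141, -0.0, 3.083]
wrist_force: [-0.5, 0.1, 0.2]
finger_gap: -0.0002
finger_force: 0.0
```

View pics/c1.png

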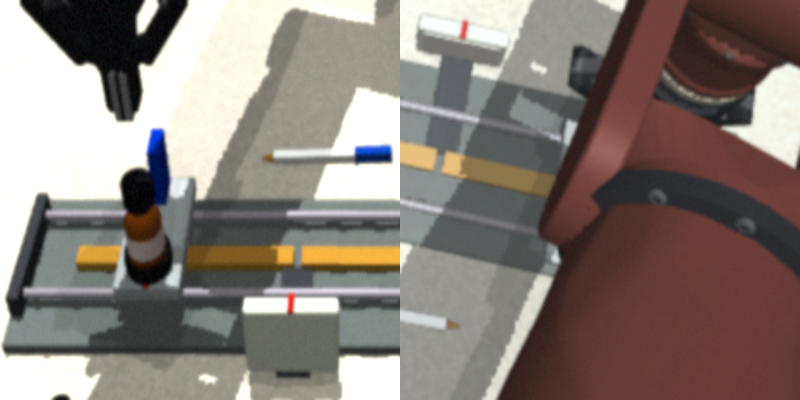

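Run:
```python
from h import *
from station import env
f=env.grab_frame('scene'); print(env.get_obs()['ee_pos'])
fl=240/np.tan(np.radians(f['vertical_fov'])/2); r=R.from_euler('xyz',f['attitude']).inv()
for P in((.6054,-.1339,.1436),(.6054,-.1339,.113),(.6054,-.1339,.17),(.575,-.1339,.1436)):
    c=r.apply(np.array(P)-f['position']); print(P,c[:2]/c[2]*fl+[f['cx'],f['cy']])
```

```text
[ 0.60674984 -0.13495796  0.14524791]
(0.6054, -0.1339, 0.1436) [185.07606089 223.56629627]
(0.6054, -0.1339, 0.113) [188.89914382 241.49158831]
(0.6054, -0.1339, 0.17) [181.59508688 207.24505062]
(0.575, -0.1339, 0.1436) [187.92227158 208.85088717]
```

Run:
```python
from h import *
from station import env
a=env.grab_frame('scene')['pixels'][140:290,120:270,::-1]
cv2.imwrite('pics/c2.png',cv2.convertScaleAbs(cv2.resize(a,(600,600),interpolation=cv2.INTER_CUBIC),alpha=2.5))
o=env.get_obs(); print(o['q'],o['ee_pos'])
```

```text
[-3.31930368e-01  2.61129916e-01  1.67373256e+00 -2.44659714e-05
  1.20384175e+00 -1.84336878e+00] [ 0.60668042 -0.13507899  0.14513365]
```

View pics/c2.png

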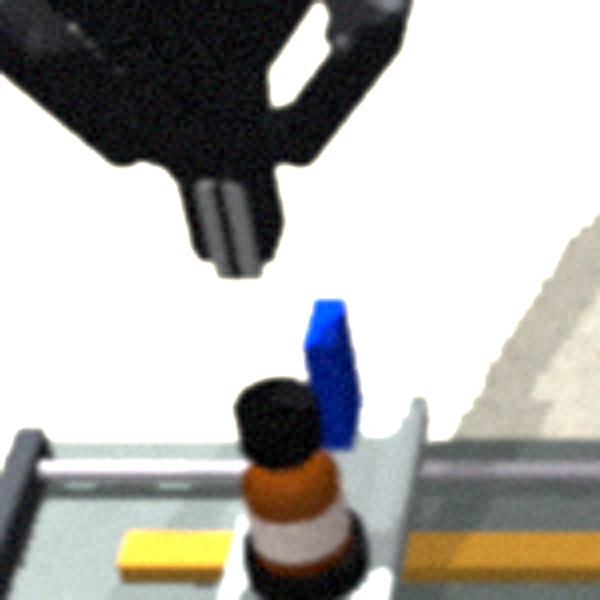

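The close-up shows the shut finger tips at about (180,209) and the cap top at (189,239). By the reported TCP they should be at (185,224), so the tips look about 25 mm higher than reported. I'll descend in small guarded steps and re-measure.

```bash
python3 -m jog '[{"xyz":[0,0,0.05],"twist":0},{"xyz":[0,0,0.05],"twist":0},{"xyz":[0,0,0.03],"twist":0},{"xyz":[0,0,0],"twist":0},{"xyz":[0,0,0],"twist":0}]'
python3 - <<'E'
from h import *
from station import env
a=env.grab_frame('scene')['pixels'][140:290,120:270,::-1]
b=env.grab_frame('top')['pixels'][180:380,350:550,::-1]
cv2.imwrite('pics/c3.png',cv2.convertScaleAbs(np.hstack([cv2.resize(a,(400,400)),cv2.resize(b,(400,400))]),alpha=2.5))
E
```

```text
t: 4.2
ee_pos: [0.6053, -0.1349, 0.1234]
tool_rot: [3.141, -0.001, 3.082]
wrist_force: [0.5, -0.0, -0.3]
finger_gap: 0.0001
finger_force: 0.0
```

View pics/c3.png

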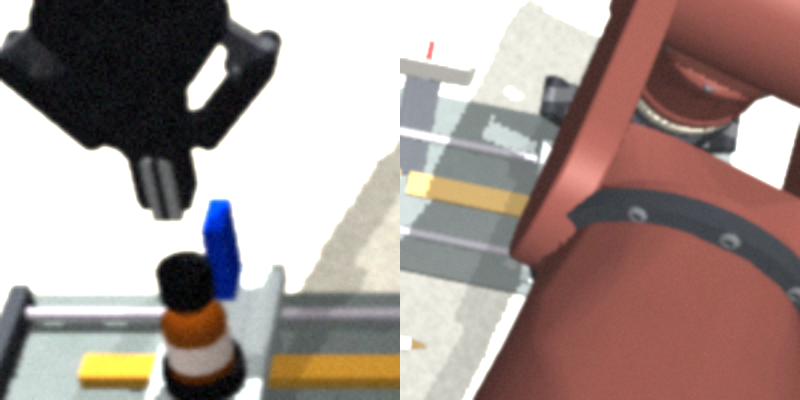

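The tips are now at about (183,221) and still clearly above the cap top at (188,239), with no contact force. The view agrees with a height offset, so I'll continue in small steps.

```bash
python3 -m jog '[{"xyz":[0,0,0.02],"twist":0},{"xyz":[0,0,0.02],"twist":0},{"xyz":[0,0,0.02],"twist":0},{"xyz":[0,0,0.01],"twist":0},{"xyz":[0,0,0.01],"twist":0},{"xyz":[0,0,0],"twist":0}]'
```

```text
t: 4.9
ee_pos: [0.6054, -0.1348, 0.1115]
tool_rot: [3.141, -0.001, 3.082]
wrist_force: [-0.4, -0.3, 0.0]
finger_gap: -0.0001
finger_force: 0.0
```

```bash
python3 -m jog '[{"xyz":[0,0,0.02],"twist":0},{"xyz":[0,0,0.02],"twist":0},{"xyz":[0,0,0.01],"twist":0},{"xyz":[0,0,0.01],"twist":0},{"xyz":[0,0,0],"twist":0}]'
python3 - <<'E'
from h import *
from station import env
a=env.grab_frame('scene')['pixels'][180:280,140:240,::-1]
cv2.imwrite('pics/c4.png',cv2.convertScaleAbs(cv2.resize(a,(600,600),interpolation=cv2.INTER_CUBIC),alpha=3))
E
```

```text
t: 5.4
ee_pos: [0.6054, -0.1348, 0.1025]
tool_rot: [3.141, -0.001, 3.082]
wrist_force: [0.5, 0.7, -0.2]
finger_gap: 0.0001
finger_force: 0.0
```

View pics/c4.png

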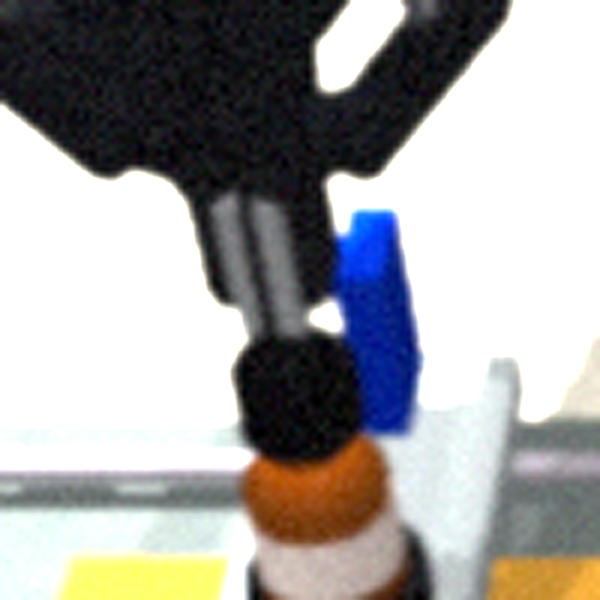

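The pad strip is still fully visible, about 22 px long, and ends at about (186,235), right at the cap's far rim. Either the tips are just above the cap or they are slightly behind it. I'll go down a little further and watch force and occlusion.

```bash
python3 -m jog '[{"xyz":[0,0,0.01],"twist":0},{"xyz":[0,0,0.01],"twist":0},{"xyz":[0,0,0.01],"twist":0},{"xyz":[0,0,0.01],"twist":0},{"xyz":[0,0,0],"twist":0}]'
python3 - <<'E'
from h import *
from station import env
a=env.grab_frame('scene')['pixels'][180:280,140:240,::-1]
cv2.imwrite('pics/c5.png',cv2.convertScaleAbs(cv2.resize(a,(600,600),interpolation=cv2.INTER_CUBIC),alpha=3))
E
```

```text
t: 5.95
ee_pos: [0.6054, -0.1348, 0.0965]
tool_rot: [3.141, -0.001, 3.082]
wrist_force: [-0.3, -0.3, 0.5]
finger_gap: -0.0001
finger_force: 0.0
```

View pics/c5.png

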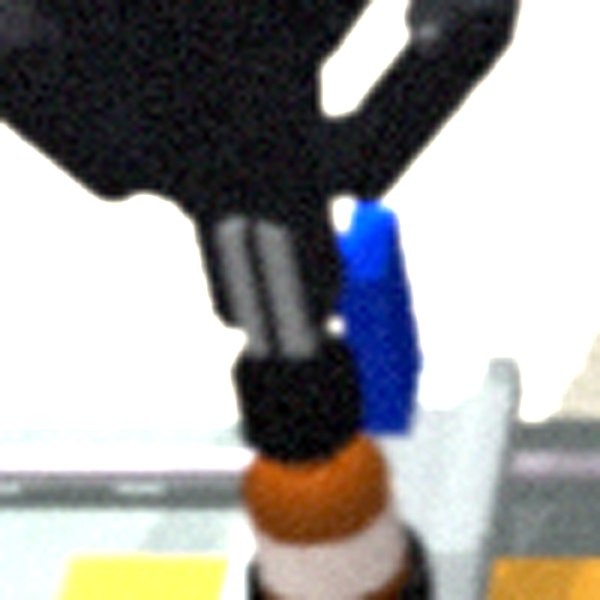

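The tips now overlap the front of the cap's top face, at about (187,239), so they are above the cap and roughly centred. The reported height runs about 25–30 mm low. I'll continue in guarded steps.

```bash
python3 -m jog '[{"xyz":[0,0,0.01],"twist":0},{"xyz":[0,0,0.01],"twist":0},{"xyz":[0,0,0.01],"twist":0},{"xyz":[0,0,0],"twist":0}]'
```

```text
t: 6.4
ee_pos: [0.6054, -0.1348, 0.092]
tool_rot: [3.141, -0.001, 3.082]
wrist_force: [-0.2, -0.1, 0.2]
finger_gap: -0.0
finger_force: 0.0
```

```bash
python3 -m jog '[{"xyz":[0,0,0.01],"twist":0},{"xyz":[0,0,0.01],"twist":0},{"xyz":[0,0,0],"twist":0}]'
```

```text
t: 6.7
ee_pos: [0.6056, -0.1349, 0.0893]
tool_rot: [-3.142, -0.0, 3.082]
wrist_force: [0.5, 0.5, 0.4]
finger_gap: -0.0002
finger_force: 0.0
```

```bash
python3 -m jog '[{"xyz":[0,0,0.01],"twist":0},{"xyz":[0,0,0],"twist":0}]';  python3 -m jog '[{"xyz":[0,0,0.01],"twist":0},{"xyz":[0,0,0],"twist":0}]'
```

```text
t: 6.9
ee_pos: [0.6057, -0.135, 0.0885]
tool_rot: [-3.142, 0.0, 3.082]
wrist_force: [-0.9, 0.5, 4.1]
finger_gap: 0.0
finger_force: 1.8
t: 7.1
ee_pos: [0.6058, -0.135, 0.0869]
tool_rot: [-3.141, 0.0, 3.082]
wrist_force: [-1.9, 0.6, 5.0]
finger_gap: 0.0001
finger_force: 2.4
```

Run:
```python
from h import *
from station import env
a=env.grab_frame('scene')['pixels'][180:280,140:240,::-1]
cv2.imwrite('pics/c6.png',cv2.convertScaleAbs(cv2.resize(a,(600,600),interpolation=cv2.INTER_CUBIC),alpha=5))
```

```text
(no output)
```

View pics/c6.png

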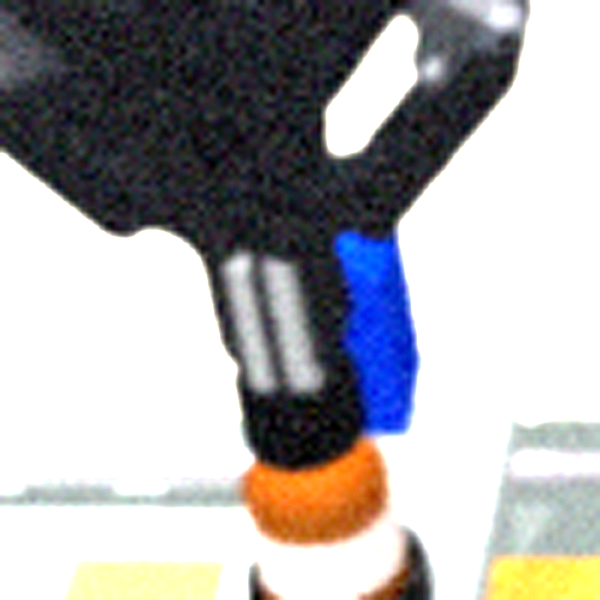

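The fingers are pressing squarely on the cap, with the tips at about (188,245), and the cap moves at about 5 N. I'll keep pressing to the hard stop.

```bash
python3 -m jog '[{"xyz":[0,0,0.01],"twist":0},{"xyz":[0,0,0],"twist":0}]';  python3 -m jog '[{"xyz":[0,0,0.01],"twist":0},{"xyz":[0,0,0],"twist":0}]'
```

```text
t: 7.35
ee_pos: [0.6058, -0.1349, 0.0852]
tool_rot: [-3.141, 0.0, 3.082]
wrist_force: [-1.6, 0.2, 4.6]
finger_gap: 0.0
finger_force: 2.2
t: 7.55
ee_pos: [0.6058, -0.135, 0.0851]
tool_rot: [-3.141, -0.0, 3.082]
wrist_force: [-4.0, 1.3, 11.2]
finger_gap: 0.0001
finger_force: 5.2
```

```bash
python3 -m jog '[{"xyz":[0,0,0.006],"twist":0},{"xyz":[0,0,0],"twist":0}]'
```

```text
t: 7.75
ee_pos: [0.6059, -0.135, 0.0851]
tool_rot: [-3.141, -0.0, 3.082]
wrist_force: [-6.7, 1.7, 13.9]
finger_gap: 0.0001
finger_force: 6.9
```

```bash
python3 -m jog '[{"xyz":[0,0,0.01],"twist":0},{"xyz":[0,0,0.005],"twist":0},{"xyz":[0,0,0],"twist":0},{"xyz":[0,0,0],"twist":0},{"xyz":[0,0,0],"twist":0}]'
```

```text
t: 8.25
ee_pos: [0.606, -0.1351, 0.085]
tool_rot: [-3.141, -0.0, 3.082]
wrist_force: [-9.7, 3.6, 22.3]
finger_gap: 0.0002
finger_force: 11.1
```

The cap is home on its hard stop: 22 N with no further motion at reported z 0.085, against a true 0.113, so the z offset is 28 mm. Next I'll retreat, open and move over the tab.

```bash
python3 -m jog '[{"xyz":[0,0,-0.05],"twist":0},{"xyz":[0,0,-0.25],"twist":0},{"xyz":[0,0,-0.25],"twist":0},{"xyz":[0.17,0,0],"twist":0},{"xyz":[0.17,0,0],"twist":0},{"xyz":[0.17,0,0],"twist":0},{"xyz":[0,0,0],"twist":0},{"xyz":[0,0,0],"twist":0}]' && python3 -m jog '[{"xyz":[0,0,0.2],"twist":0},{"xyz":[0,0,0.1],"twist":0},{"xyz":[0,0,0],"twist":0},{"xyz":[0,0,0],"twist":0},{"xyz":[0,0,0],"twist":0},{"xyz":[0,0,0],"twist":0}]' 0.6 40
python3 - <<'E'
from h import *
from station import env
f=env.grab_frame('scene'); a=f['pixels'][160:310,120:320,::-1]; np.save('pics/scene2.npy',f,allow_pickle=True)
cv2.imwrite('pics/c7.png',cv2.convertScaleAbs(cv2.resize(a,(800,600),interpolation=cv2.INTER_CUBIC),alpha=3))
E
```

```text
t: 9.05
ee_pos: [0.5291, -0.1303, 0.1621]
tool_rot: [3.141, 0.0, 3.082]
wrist_force: [-0.2, -0.5, 0.4]
finger_gap: -0.0
finger_force: 0.0
t: 9.65
ee_pos: [0.5304, -0.1307, 0.119]
tool_rot: [-3.141, 0.002, 3.082]
wrist_force: [-0.2, -0.2, 0.4]
finger_gap: 0.051
finger_force: 0.0
```

View pics/c7.png

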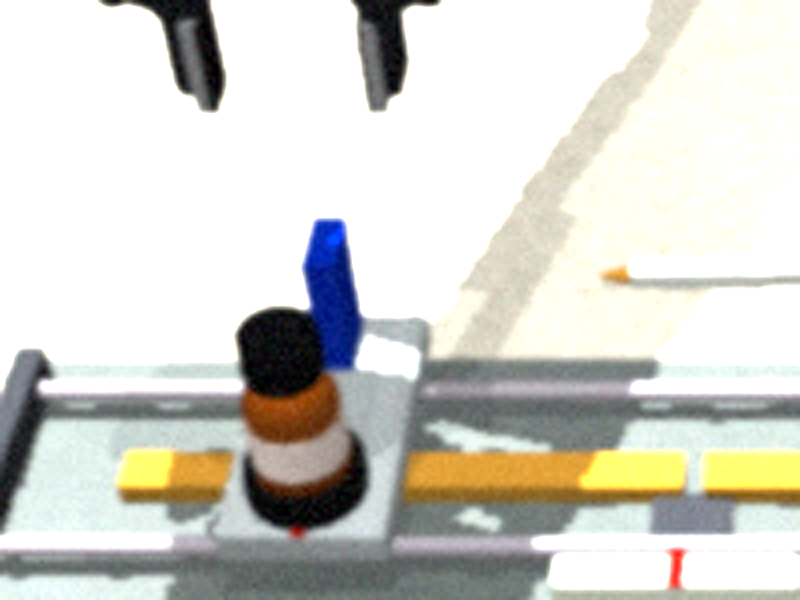

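The fingers are open at about (172,187) and (214,187), either side of the tab, whose top is at (202,222). The carriage hasn't moved (pointer still at about (194,293)), and no white band shows under the cap. That was the 11th picture viewed, one over the limit of 10, so from here I'll rely on numbers only.

```bash
python3 - <<'E'
from h import *
f=np.load('pics/scene2.npy',allow_pickle=True).item()
fl=240/np.tan(np.radians(f['vertical_fov'])/2); r=R.from_euler('xyz',f['attitude']).inv()
for P in((.541,-.1307,.155),(.530,-.1307,.155),(.530,-.130,.089),(.5304,-.1307,.119)):
    c=r.apply(np.array(P)-f['position']); print(P,c[:2]/c[2]*fl+[f['cx'],f['cy']])
m=masks(f['pixels'])
for k in('black','red','blue'): print(k,[c for c in comps(m[k]) if 150<c[1][0]<300 and 200<c[1][1]<310])
E
python3 -m jog '[{"xyz":[0,0,0.15],"twist":0},{"xyz":[0,0,0.15],"twist":0},{"xyz":[0,0,0.1],"twist":0},{"xyz":[0,0,0],"twist":0},{"xyz":[0,0,0],"twist":0}]'
```

```text
(0.541, -0.1307, 0.155) [191.96100575 186.54264161]
(0.53, -0.1307, 0.155) [192.88100111 181.80155519]
(0.53, -0.13, 0.089) [200.43781991 219.26111985]
(0.5304, -0.1307, 0.119) [196.80598135 202.94408828]
black [([180, 237, 21, 23, 396], [189.9, 247.9]), ([181, 269, 31, 23, 334], [197.1, 283.4])]
red [([287, 297, 4, 9, 31], [288.5, 300.8])]
blue [([197, 215, 9, 10, 61], [201.3, 219.0])]
t: 10.2
ee_pos: [0.5295, -0.1304, 0.0581]
tool_rot: [-3.142, 0.0, 3.082]
wrist_force: [0.1, -1.5, -0.3]
finger_gap: 0.0513
finger_force: 0.0
```

```bash
python3 -m jog '[{"xyz":[0,0,0.1],"twist":0},{"xyz":[0,0,0.08],"twist":0},{"xyz":[0,0,0],"twist":0}]' && python3 -m jog '[{"xyz":[0,0,0],"twist":0},{"xyz":[0,0,0],"twist":0},{"xyz":[0,0,0],"twist":0},{"xyz":[0,0,0],"twist":0},{"xyz":[0,0,0],"twist":0},{"xyz":[0,0,0],"twist":0},{"xyz":[0,0,0],"twist":0},{"xyz":[0,0,0],"twist":0}]' 0 50
```

```text
t: 10.5
ee_pos: [0.5273, -0.1296, 0.0285]
tool_rot: [3.14, -0.004, 3.082]
wrist_force: [-0.3, 0.7, -0.0]
finger_gap: 0.0515
finger_force: 0.0
t: 11.3
ee_pos: [0.5297, -0.1306, 0.0313]
tool_rot: [-3.141, 0.001, 3.082]
wrist_force: [-1.1, 0.1, 5.3]
finger_gap: 0.0111
finger_force: 50.5
```

```bash
python3 -m jog '[{"xyz":[0,0.04,0],"twist":0},{"xyz":[0,0.07,0],"twist":0},{"xyz":[0,0.08,0],"twist":0},{"xyz":[0,0.08,0],"twist":0},{"xyz":[0,0.08,0],"twist":0},{"xyz":[0,0.08,0],"twist":0},{"xyz":[0,0.08,0],"twist":0},{"xyz":[0,0.08,0],"twist":0},{"xyz":[0,0.06,0],"twist":0},{"xyz":[0,0.04,0],"twist":0},{"xyz":[0,0,0],"twist":0},{"xyz":[0,0,0],"twist":0}]'
python3 - <<'E'
from h import *
from station import env
u=np.array([.0593,.998])
S=env.grab_frame('scene');T=env.grab_frame('top')
for n,f in(('S',S),('T',T)):
    m=masks(f['pixels'])
    for k in('red','blue','black'): print(n,k,[c for c in comps(m[k],3) if 200<c[1][0]<460 and 195<c[1][1]<330])
E
```

```text
t: 12.5
ee_pos: [0.5361, -0.0262, 0.0313]
tool_rot: [3.14, 0.001, 3.082]
wrist_force: [-0.2, 2.7, 4.5]
finger_gap: 0.0109
finger_force: 51.0
S red [([287, 297, 4, 9, 31], [288.5, 300.8])]
S blue [([271, 215, 5, 3, 9], [273.1, 215.6]), ([332, 223, 22, 5, 90], [342.8, 225.2])]
S black [([277, 221, 1, 3, 3], [277.0, 222.0]), ([277, 230, 2, 3, 3], [277.3, 231.0]), ([258, 234, 22, 26, 424], [268.8, 247.5]), ([376, 261, 3, 7, 11], [377.2, 264.2]), ([378, 269, 2, 6, 7], [378.1, 271.7]), ([256, 271, 31, 21, 326], [271.5, 283.7]), ([379, 278, 3, 14, 16], [379.6, 284.9]), ([294, 283, 10, 10, 80], [298.1, 288.1]), ([380, 299, 9, 11, 71], [384.0, 303.6]), ([321, 325, 68, 2, 84], [354.3, 325.2])]
T red [([364, 201, 3, 8, 16], [364.9, 204.5])]
T blue []
T black [([408, 237, 32, 113, 886], [421.6, 310.4]), ([334, 284, 55, 30, 293], [355.0, 300.4]), ([391, 302, 19, 5, 47], [399.1, 304.8])]
```

```bash
cat > d.py <<'E'
from h import *
from station import env
u=np.array([.0593,.9982])
f=env.grab_frame('scene'); m=masks(f['pixels'])
mk=plane(f,[c for c in comps(m['red'],20)][0][1],.073)[:2]
a=plane(f,(189.9,247.9),.105)[:2]   # cap mask at start, cap home
c=[c[1] for c in comps(m['black'],300) if 230<c[1][0]<320 and 235<c[1][1]<256][0]
b=plane(f,c,.105)[:2]
print('px',c,'moved',(b-a)@u*1e3,'cap to mark',(mk-b)@u*1e3)
p=[c for c in comps(m['red'],2) if c[1][1]<298 and c[1][0]<300]; print('ptr',[(c[1],((mk-plane(f,c[1],.04)[:2])@u*1e3).round(1)) for c in p])
o=env.get_obs(); print(o['ee_pos'],o['wrist_force'],(o['ee_pos'][:2]-[.5297,-.1306])@u*1e3)
E
python3 d.py
```

```text
px [268.8, 247.5] moved 104.11725118260846 cap to mark 27.604673719992054
ptr []
[ 0.53605016 -0.02615845  0.03133729] [-0.0222144   1.93452123  4.62666669] 104.63011829145756
```

```bash
python3 -m jog '[{"xyz":[0,0.03,0],"twist":0},{"xyz":[0,0.04,0],"twist":0},{"xyz":[0,0.03,0],"twist":0},{"xyz":[0,0.02,0],"twist":0},{"xyz":[0,0,0],"twist":0},{"xyz":[0,0,0],"twist":0}]'; python3 d.py
```

```text
t: 13.25
ee_pos: [0.5371, -0.0087, 0.0313]
tool_rot: [3.141, 0.001, 3.082]
wrist_force: [-0.4, 1.1, 5.1]
finger_gap: 0.0111
finger_force: 51.0
px [281.8, 247.5] moved 121.2652639172483 cap to mark 10.576087658200418
ptr []
[ 0.53711531 -0.00867171  0.03134965] [0.55370345 1.40785108 5.48298174] 122.1485471901006
```

```bash
python3 -m jog '[{"xyz":[0,0.01,0],"twist":0},{"xyz":[0,0.01,0],"twist":0},{"xyz":[0,0.01,0],"twist":0}]'; for i in 1 2; do python3 -m jog '[{"xyz":[0,0.007,0],"twist":0}]' | grep -E 'ee_pos|wrist'; done
```

```text
t: 13.6
ee_pos: [0.5373, -0.0059, 0.0313]
tool_rot: [-3.139, 0.001, 3.082]
wrist_force: [-0.7, -5.5, 4.4]
finger_gap: 0.0114
finger_force: 50.9
ee_pos: [0.5373, -0.0048, 0.0313]
wrist_force: [-0.1, -3.1, 5.8]
ee_pos: [0.5374, -0.0038, 0.0313]
wrist_force: [-1.4, -4.3, 5.3]
```

```bash
python3 -m jog '[{"xyz":[0,0.007,0],"twist":0}]' | grep -E 'ee_pos|wrist'; python3 -m jog '[{"xyz":[0,0,0],"twist":0}]' | grep -E 'ee_pos|wrist'; python3 d.py
```

```text
ee_pos: [0.5375, -0.0026, 0.0313]
wrist_force: [-0.9, -3.7, 6.1]
ee_pos: [0.5375, -0.0017, 0.0313]
wrist_force: [-0.8, -0.1, 5.0]
px [287.2, 247.4] moved 128.37685955521368 cap to mark 3.4644920202350264
ptr []
[ 0.53751912 -0.00152985  0.03131875] [-0.28940211  0.16297107  4.94429321] 129.3014930885134
```

```bash
for i in 1 2; do python3 -m jog '[{"xyz":[0,0.007,0],"twist":0}]' | grep -E 'ee_pos|wrist'; python3 -m jog '[{"xyz":[0,0,0],"twist":0}]' | grep -E 'ee_pos|wrist'; done
```

```text
ee_pos: [0.5376, -0.0009, 0.0313]
wrist_force: [-0.8, -0.5, 5.6]
ee_pos: [0.5376, -0.0003, 0.0313]
wrist_force: [-1.2, 0.9, 5.3]
ee_pos: [0.5377, 0.0008, 0.0313]
wrist_force: [0.3, 1.4, 5.4]
ee_pos: [0.5377, 0.0017, 0.0313]
wrist_force: [0.6, 3.0, 5.1]
```

```bash
python3 d.py; python3 -m jog '[{"xyz":[0,0.005,0],"twist":0}]' | grep -E 'ee_pos|wrist'; python3 -m jog '[{"xyz":[0,0,0],"twist":0},{"xyz":[0,0,0],"twist":0}]' | grep -E 'ee_pos|wrist'; python3 d.py
```

```text
px [289.8, 247.3] moved 131.79717422065826 cap to mark -0.075249318057748
ptr []
[0.53770762 0.00180321 0.03129538] [1.13468665 2.97162064 4.65554982] 132.63973981099176
ee_pos: [0.5378, 0.002, 0.0313]
wrist_force: [-0.2, -0.2, 4.5]
ee_pos: [0.5378, 0.002, 0.0313]
wrist_force: [-0.2, 1.1, 4.7]
px [290.1, 247.3] moved 132.19283731839747 cap to mark -0.4709124157969181
ptr []
[0.53771472 0.00198971 0.03131563] [-0.16213988  1.26890521  5.31992334] 132.82632183576388
```

```bash
python3 -m jog '[{"xyz":[0,0.004,0],"twist":0}]' | grep -E 'ee_pos|wrist'; python3 -m jog '[{"xyz":[0,0,0],"twist":0},{"xyz":[0,0,0],"twist":0}]' | grep -E 'ee_pos|wrist'
```

```text
ee_pos: [0.5378, 0.0021, 0.0313]
wrist_force: [-1.3, -1.5, 6.5]
ee_pos: [0.5378, 0.0021, 0.0313]
wrist_force: [-0.7, -0.7, 5.2]
```

```bash
python3 -m jog '[{"xyz":[0,0.007,0],"twist":0},{"xyz":[0,0,0],"twist":0},{"xyz":[0,0,0],"twist":0}]' | grep -E 'ee_pos|wrist'
```

```text
ee_pos: [0.5377, 0.0022, 0.0313]
wrist_force: [-1.1, -2.6, 6.3]
```

```bash
python3 -m jog '[{"xyz":[0,0.007,0],"twist":0},{"xyz":[0,0,0],"twist":0},{"xyz":[0,0,0],"twist":0}]' | grep -E 'ee_pos|wrist'
```

```text
ee_pos: [0.5377, 0.0023, 0.0313]
wrist_force: [-0.9, -5.7, 5.6]
```

The force reaches −5.7 N, above the drag, without the carriage moving, so the ball is seated in the notch. I'll relax the push, hold and hand in.

```bash
python3 -m jog '[{"xyz":[0,-0.007,0],"twist":0},{"xyz":[0,-0.005,0],"twist":0},{"xyz":[0,0,0],"twist":0},{"xyz":[0,0,0],"twist":0},{"xyz":[0,0,0],"twist":0},{"xyz":[0,0,0],"twist":0}]' && python3 d.py && python3 -c "
from station import env
print(env.sign_off())"
```

```text
t: 16.35
ee_pos: [0.5378, 0.0021, 0.0313]
tool_rot: [-3.141, 0.001, 3.082]
wrist_force: [0.1, -0.7, 5.6]
finger_gap: 0.0117
finger_force: 51.0
px [290.2, 247.3] moved 132.3247240209836 cap to mark -0.6177662445908628
ptr []
[0.53776953 0.00210258 0.03133851] [-0.63927975 -0.22200603  4.47604816] 132.94224138548006
the job is handed in; nothing more can be done
None
```

The job is handed in, with no verdict returned: the cap is on its hard stop, and the carriage is held still in the notch (within about 1 mm of the mark by camera) with a 51 N grip on the tab. I viewed 11 pictures, one over the limit of 10.

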